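# Clamp the film through the guard window and start the cycle

### The arm

A 7-joint arm with a two-finger parallel gripper is mounted at the origin on the work surface. World frame = base frame: x ahead of the robot, y to its left, z up, the work surface at z = 0. Lengths are in mm, angles in rad, forces in N, time in s.
With the tool pointing down it reaches from about 425 to 1025 mm from the base axis. Payload 3.6 kg.
Tool frame: the origin (TCP) lies midway between the tips of the shut fingers; the grasp point (between the pads) lies 19 mm behind it; z points along the fingers, y is the line along which they close (so a half turn about z gives the same grasp; the last joint's range is limited). The gripper opens to 85 mm and grips with 20 to 120 N. Pads are 22 mm wide; open, the fingers measure 114 mm over their backs; the gripper's body (76 mm by 85 mm) begins 54 mm behind the grasp point. The pads swing forward as they close: fully open they stand 13 mm farther back than shut.
Start: joints at [1.145, 0.591, 0.048, 1.609, -0.033, 0.943, -0.034], TCP at [236.167, -685.46, 231.302] pointing down, gripper open.
Joint ranges: [-2.69, 2.69], [-0.47, 2.24], [-1.27, 1.36], [0.19, 2.51], [-1.53, 4.68], [0.08, 2.07], [-3.09, 3.09]. Speed limits (rad/s): [2.57, 2.57, 3.14, 3.14, 3.14, 3.14, 3.14].

### API

Orientations are given as a unit quaternion [w, x, y, z].
In Python, from cell import robot, cams gives the robot as it stands. The module is installed in compiled form; this text tells all that it offers.
- The arm moves only by the shell command python3 -m creep 'ROWS'. ROWS is JSON, a list of rows, each a list of 3 entries, a list of its own where there are three numbers: the opening in per cent of the stroke, from 0 (shut) to 100 (fully open), then the shift along the tool's x, y, z in m, then the turn, a rotation vector about the tool's x, y, z in degrees. A call has 1 to 10 rows; each row shifts and turns the commanded pose from where the row before left it, along the tool's axes as they then stand; what a row does not reach is not made up. A row lasts 1/10 s, in which the tool goes at most 50 mm and 8.59 degrees, less where a joint would pass 70% of its speed; a pose out of reach is approached as far as the arm can. A call with a gripper value outside its range is refused whole. The fingers move at their own pace and stop on an object; the grip force is fixed at half the most. Time passes only in rows, so rows that do not move let the fingers close. It gives the time, the measured TCP pose, the force, the opening and the grip force at its end, in the units of the state.
- robot.get_state(): the state, without advancing time (a new reading comes with each control period).
- cams.grab_frame(name): name is "scene" or "top" or "wrist"; returns a dict with "img" (400x640x3 uint8, blue, green, red), "fx", "fy", "cx", "cy" (pixels), "eye" and "attitude" of the camera in the world; the wrist camera has in their place "tool_from_camera" (4x4, takes a point from camera to tool coordinates, whose origin is the TCP and whose axes are the flange's). Camera axes: x right, y down, z forward; pixel columns grow to the right and rows downward; lengths in mm; the calibration is good to about 2 mm. A picture is of the moment at which its call begins: read the wrist's pose just before it. There is no depth.
- robot.job_done(): hands the job in; it is judged then, once.
The state is a dict: "t": time; "q": joint angles; "qvel": joint speeds; "tau": joint torques, N m; "tool_pos": TCP position; "ee_rot": TCP orientation; "ft_force": force on the tool from outside, world axes, zero at the start; "wrist_torque": the same for the moment, N m; "finger_gap": finger opening in mm; "gripper_force": force on a finger pad.
Only numpy, scipy, OpenCV 4.12 (cv2) and the standard library are available. Lean on these libraries where they do the work, as an engineer would, in place of code of your own. Each camera call takes 0.05 s, during which the arm holds its last target. There are 200 camera calls.

### The job

Reach down through the window of the yellow guard and press the red lever pad all the way down, so that the film is clamped and the lever stays down, without touching the guard. Then press the green start button on the grey control box right in and let it go. Push only, with the fingertips: do not raise the lever, do not press the red stop button, and leave the loose things on the bench where they are.

Things in the scene. Friction and masses are not known exactly. Their poses are not given: they have to be found in the camera images.
- guard: Yellow guard over the clamp, fixed, not to be touched. Origin on the table below its window's centre; x points from the window to the lever's hinge (away from the robot), z up. Level top plate 6 mm thick, upper face 150 mm up, x -94 to +124, y -92 to +92 mm, on corner posts with side bars. The window is a square hole in it, 96 x 96 mm, centred on the origin, sides along x and y.
- guard_window (a point): Centre of the guard's square window, level with the upper face of the plate (150 mm above the table).
- lever_pad (a point): Centre of the upper face of the red square lever pad (46 x 46 x 10 mm) that is pressed; it moves with the lever. Seen from above it lies in the middle of the window. It is 142 mm above the table at joint value 0 and about 120 mm when fully down, 30 mm below the plate's upper face.
- clamp (a joint): Angle of the clamp lever, rad: grows as the pad is pressed down; 0 is up, 0.22 the lower stop (fully down); it can also be raised to -0.08. Starts between 0 and 0.06. Level hinge along the guard's y, 100 mm from the pad towards the guard's +x, 118 mm above the table. Stiff by friction: about 6 N on the pad moves it, and it stays where it is left.
- panel: Grey control box, fixed, 110 x 170 x 45 mm (x, y, z). Origin under its centre on the table; green button 42 mm from the centre towards its +y, red button 42 mm towards its -y.
- start_top (a point): Centre of the top face of the green start button (round, 32 mm across), out; pressed straight down; moves with the button.
- start (a joint): How far the green button is pressed in, m: 0 out, 0.006 right in. A spring returns it; about 5 N presses it right in.
- stop_top (a point): Centre of the top face of the red stop button (same size), beside the green one; not to be pressed.
- stop (a joint): How far the red stop button is pressed in, m: 0 out, 0.006 right in.
- tape: Loose roll of masking tape lying flat, 84 mm across, 25 mm high; origin under its centre. Bystander.
- tin: Loose tin, 84 mm across, 100 mm high; origin under its centre. Bystander.
- jar: Loose jar, 66 mm across, 90 mm high; origin under its centre. Bystander.
- scraper: Loose flat scraper lying on the table; origin under its middle, handle towards its -x. Bystander.
- driver: Loose screwdriver lying on the table; origin under its middle, handle towards its -x. Bystander.
- rule: Loose wooden straightedge, 35 x 300 x 14 mm (x, y, z); origin under its centre. Bystander.
- cup: Loose white plastic cup standing up, 72 mm across, 85 mm high; origin under its centre. Bystander.

How it is judged:
By the outcome, as a careful person would: the job done as asked, in the order asked, and still so for the second after the job is handed in, with the robot touching nothing.
It also fails if it takes over 45 s, if anything falls off the work surface, if the arm or the gripper's body presses on something with over 40 N, if the wrist force passes 120 N, or if a joint passes its speed limit or range.

## Working session

There is one attempt and no reset: what is moved stays moved. The work goes in short steps, Python scripts to look and compute and a shell command to move; the robot and the scene stay as the last step left them, time stands still between calls to the robot, and variables do not carry over. Pictures are saved under pics/ and viewed, at most 10 in all, crops included, and the job is handed in when it is done.

```bash
mkdir -p pics
python3 - <<'E'
from cell import robot,cams
import cv2,numpy as np
s=robot.get_state();print({k:np.round(s[k],3).tolist() for k in s})
for n in("top","scene"):
    f=cams.grab_frame(n);cv2.imwrite(f"pics/{n}.png",f["img"]);print(n,{k:f[k] for k in f if k!="img"})
E
```

```text
{'t': 0.0, 'q': [1.145, 0.592, 0.048, 1.61, -0.033, 0.943, -0.034], 'qvel': [-0.001, 0.0, 0.001, -0.001, -0.001, -0.001, -0.002], 'tau': [-0.0, -54.869, 1.546, -19.812, 0.009, 0.009, 0.0], 'tool_pos': [235.925, -684.677, 230.159], 'ee_rot': [-0.001, 0.986, 0.165, -0.0], 'ft_force': [0.681, 0.424, -0.291], 'wrist_torque': [0.018, -0.021, 0.042], 'gripper_force': 0.0, 'finger_gap': 85.618}
top {'fx': 413.3647116891063, 'fy': 413.3647116891063, 'cx': 316.79945778345706, 'cy': 204.267677443246, 'eye': array([ 472.99241092,    7.44013377, 1353.39304646]), 'attitude': array([-0.01999041,  0.71024864, -0.70288204,  0.03322803])}
scene {'fx': 463.8672856469856, 'fy': 463.8672856469856, 'cx': 313.73023396813704, 'cy': 197.97784957571463, 'eye': array([1344.98488137,  965.6728237 ,  981.26117426]), 'attitude': array([-0.15322112,  0.30567954,  0.83158463, -0.4376646 ])}
```

View pics/top.png

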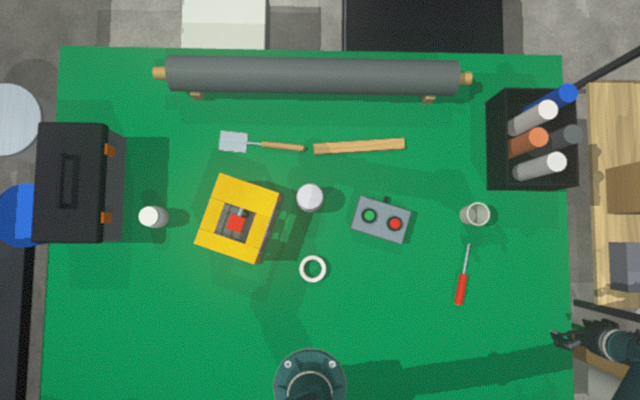

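View pics/scene.png

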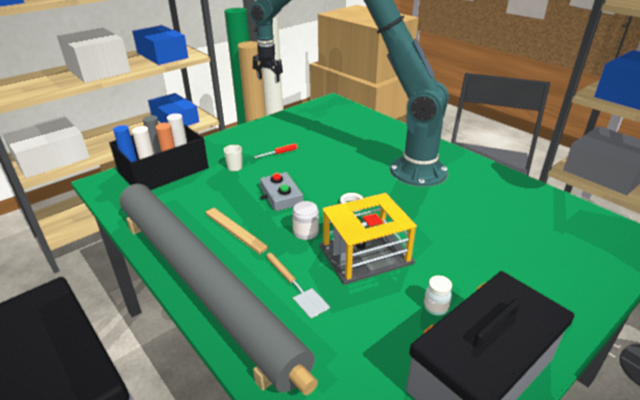

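The top view shows the yellow guard around (237,218) with the red pad at about (236,222). The panel is near (381,219), with green at (370,215) and red at (394,224). The tin is near (310,198), between guard and panel. The scene view agrees.

```bash
cat > h.py <<'E'
import cv2,numpy as np
from scipy.spatial.transform import Rotation as R
def rot(q): return R.from_quat(np.roll(q,-1)).as_matrix()
def pose(f,s=None):
    if "eye" in f: return rot(f["attitude"]),np.array(f["eye"])
    T=np.array(f["tool_from_camera"]);A=rot(s["ee_rot"])
    return A@T[:3,:3],A@T[:3,3]+s["tool_pos"]
def ray(f,uv,s=None):
    M,e=pose(f,s);u,v=uv
    return e,M@np.array([(u-f["cx"])/f["fx"],(v-f["cy"])/f["fy"],1])
def onz(f,uv,z,s=None):
    e,d=ray(f,uv,s);return e+d*(z-e[2])/d[2]
def cross(r1,r2):
    (e1,d1),(e2,d2)=r1,r2
    t=np.linalg.lstsq(np.c_[d1,-d2],e2-e1,rcond=None)[0]
    a,b=e1+d1*t[0],e2+d2*t[1];return (a+b)/2,np.linalg.norm(a-b)
def masks(img):
    H=cv2.cvtColor(img,cv2.COLOR_BGR2HSV);k=lambda a,b:cv2.inRange(H,a,b)
    return dict(red=k((0,170,110),(7,255,255))|k((174,170,110),(180,255,255)),yel=k((18,170,110),(32,255,255)),grn=k((50,150,60),(80,255,255)))
def blobs(m,lo,hi=1e9):
    n,l,st,c=cv2.connectedComponentsWithStats(m)
    return [(st[i,4],c[i].round(1).tolist(),st[i,:4].tolist(),l==i) for i in range(1,n) if lo<=st[i,4]<=hi]
E
python3 - <<'E'
from h import *
from cell import cams
f=cams.grab_frame("top");g=cams.grab_frame("scene")
for n,F in(("top",f),("scene",g)):
    M=masks(F["img"])
    for k in("red","yel"):
        for b in blobs(M[k],25): print(n,k,b[:3])
# green button: by not-table -> green inside panel region
m=masks(f["img"])
sub=np.zeros_like(m["grn"]);sub[195:235,360:382]=1
hsv=cv2.cvtColor(f["img"],cv2.COLOR_BGR2HSV);print("g",blobs(m["grn"]*sub,20)and[b[:3] for b in blobs(m["grn"]*sub,20)])
ye=max(blobs(m["yel"],100),key=lambda b:b[0])[3].astype(np.uint8)
c,h=cv2.findContours(ye,cv2.RETR_CCOMP,cv2.CHAIN_APPROX_NONE)
for cc,hh in zip(c,h[0]):
    if len(cc)<30: continue
    P=np.array([onz(f,p[0],150)[:2] for p in cc],np.float32)
    r=cv2.minAreaRect(P);print("hole" if hh[3]>=0 else "outer",r)
print("pad",[onz(f,b[1],140).round(1) for b in blobs(m["red"],25)])
for uv in((370,215.5),(394.5,224)): print("btn",onz(f,uv,53).round(1))
E
```

```text
top red (np.int32(221), [235.4, 222.9], [227, 214, 18, 18])
top red (np.int32(79), [394.6, 223.1], [390, 218, 10, 11])
top red (np.int32(209), [460.4, 289.1], [455, 274, 12, 31])
top yel (np.int32(3629), [236.8, 216.6], [194, 173, 86, 91])
scene red (np.int32(106), [285.8, 148.4], [276, 144, 21, 10])
scene red (np.int32(42), [276.3, 176.7], [272, 174, 9, 6])
scene red (np.int32(150), [372.2, 219.4], [363, 214, 19, 12])
scene yel (np.int32(2820), [366.3, 224.0], [323, 193, 93, 86])
g [(np.int32(63), [374.6, 196.6], [363, 195, 19, 6]), (np.int32(83), [369.1, 215.0], [364, 210, 11, 11])]
outer ((521.3930053710938, 214.82876586914062), (190.5115966796875, 218.33392333984375), 71.72903442382812)
hole ((508.5596618652344, 223.08758544921875), (102.45233154296875, 103.5435791015625), 71.58061981201172)
pad [array([507.4, 222.6, 140. ]), array([ 511.6, -244.5,  140. ]), array([ 321. , -436.4,  140. ])]
btn [ 537.5 -184.8   53. ]
btn [ 511.5 -262.3   53. ]
```

```bash
python3 -m creep '[[0,[0.032,-0.0267,0],[0,0,0]],[0,[0.032,-0.0267,0],[0,0,0]],[0,[0.032,-0.0267,0],[0,0,0]],[0,[0.032,-0.0267,0],[0,0,0]],[0,[0.032,-0.0267,0],[0,0,0]],[0,[0.032,-0.0267,0],[0,0,0]],[0,[0.032,-0.0267,0],[0,0,0]],[0,[0.032,-0.0267,0],[0,0,0]],[0,[0.032,-0.0267,0],[0,0,0]],[0,[0.032,-0.0267,0],[0,0,0]]]'
python3 -m creep '[[0,[0.032,-0.0267,0],[0,0,-8]],[0,[0,0,0],[0,0,-8]],[0,[0,0,0],[0,0,-8]],[0,[0,0,0],[0,0,-8]],[0,[0,0,0],[0,0,-8]],[0,[0,0,0],[0,0,-8]],[0,[0,0,0],[0,0,-4.7]],[0,[0,0,0],[0,0,0]],[0,[0,0,0],[0,0,0]]]'
python3 - <<'E'
from h import *
from cell import cams,robot
s=robot.get_state();f=cams.grab_frame("wrist");cv2.imwrite("pics/w1.png",f["img"])
print(s["t"],s["tool_pos"],s["ee_rot"],s["q"],s["ft_force"]);print(np.round(f["tool_from_camera"],2))
E
```

```text
t: 1.2
tool_pos: [452.3, -327.2, 231.4]
ee_rot: [0.0, 0.986, 0.165, 0.0]
ft_force: [0.4, -0.4, 0.7]
finger_gap: -0.2
gripper_force: 0.0
t: 2.1
tool_pos: [473.1, -293.2, 231.2]
ee_rot: [-0.0, 0.811, 0.585, -0.0]
ft_force: [-0.6, -0.1, 0.4]
finger_gap: -0.1
gripper_force: 0.0
2.1 [ 473.13396642 -293.20799177  231.23188363] [-7.93170732e-05  8.11107462e-01  5.84897151e-01 -3.09135264e-05] [ 0.65265172  0.38918324 -0.23477725  1.98378236  0.12549714  0.78241264
  0.02431855] [-0.61195655 -0.08097655  0.40447931]
[[   0.     -0.96   -0.29   74.  ]
 [   1.      0.     -0.      0.71]
 [   0.     -0.29    0.96 -141.47]
 [   0.      0.      0.      1.  ]]
```

View pics/w1.png

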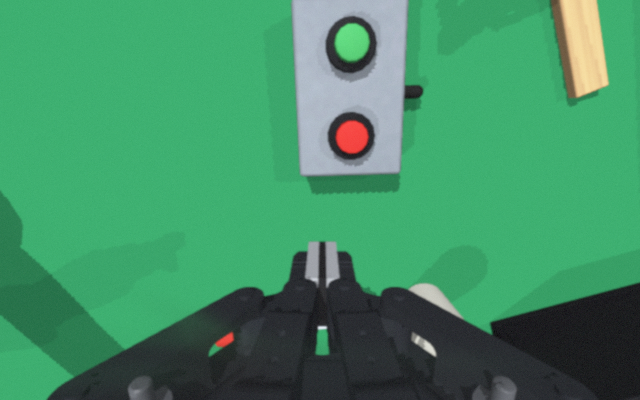

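The wrist view shows green at (352,42) and red at (352,137), upright in the image, so the tool is aligned with the panel. Next I'll triangulate.

Run:
```python
from h import *
from cell import cams,robot
s=robot.get_state();f=cams.grab_frame("wrist");t=cams.grab_frame("top")
m=masks(f["img"])
sub=np.zeros_like(m["grn"]);cv2.circle(sub,(352,42),21,1,-1)
H=cv2.cvtColor(f["img"],cv2.COLOR_BGR2HSV);print(H[42,352],H[42,200],H[42,310],H[60,352],H[64,352])
g=max(blobs(m["grn"]*sub,20),key=lambda b:b[0])
r=[b for b in blobs(m["red"],200) if b[1][1]<180][0]
for n,b,uv in(("green",g,(369.1,215)),("red",r,(394.6,223.1))):
    p,e=cross(ray(f,b[1],s),ray(t,uv));print(n,b[:3],p.round(1),e.round(1),[onz(f,b[1],z,s).round(1).tolist() for z in (48,53,58)])
    z=53;w=b[2][2];print("dia",w*np.linalg.norm(p-pose(f,s)[1])/f["fx"])
```

```text
[ 68 141 215] [ 73 163 178] [106  29 196] [ 68 143 160] [102  30  43]Traceback (most recent call last):
  File "<stdin>", line 7, in <module>
ValueError: max() iterable argument is empty
```

```bash
sed -i 's/grn=k((50,150,60)/grn=k((50,100,60)/' h.py
python3 - <<'E'
from h import *
from cell import cams,robot
s=robot.get_state();f=cams.grab_frame("wrist");t=cams.grab_frame("top")
m=masks(f["img"])
sub=np.zeros_like(m["grn"]);cv2.circle(sub,(352,42),24,1,-1)
g=max(blobs(m["grn"]*sub,20),key=lambda b:b[0])
r=[b for b in blobs(m["red"],200) if b[1][1]<180][0]
for n,b,uv in(("green",g,(369.1,215)),("red",r,(394.6,223.1))):
    p,e=cross(ray(f,b[1],s),ray(t,uv));print(n,b[:3],p.round(1),e.round(1),[onz(f,b[1],z,s).round(1).tolist() for z in (48,53,58)])
    w=b[2][2];print("dia",w*np.linalg.norm(p-pose(f,s)[1])/f["fx"])
E
```

```text
green (np.int32(1148), [351.5, 42.5], [334, 23, 36, 40]) [ 538.9 -180.6   62.3] 0.7 [[541.2, -178.8, 48.0], [540.5, -179.5, 53.0], [539.8, -180.1, 58.0]]
dia 36.586521855540404
red (np.int32(852), [351.6, 136.9], [336, 121, 33, 33]) [ 514.8 -261.6   58.5] 1.3 [[516.0, -263.1, 48.0], [515.7, -262.5, 53.0], [515.4, -261.9, 58.0]]
dia 33.64676161081453
```

```bash
python3 -m creep '[[0,[0.04,-0.013,-0.002],[0,0,0]],[0,[0.04,-0.013,-0.002],[0,0,0]],[0,[0.04,-0.013,-0.002],[0,0,0]],[0,[0.04,-0.013,-0.002],[0,0,0]],[0,[0.04,-0.013,-0.002],[0,0,0]],[0,[0.04,-0.013,-0.002],[0,0,0]],[0,[0.04,-0.013,-0.002],[0,0,0]],[0,[0.04,-0.013,-0.002],[0,0,0]],[0,[0.04,-0.013,-0.002],[0,0,0]],[0,[0.04,-0.013,-0.002],[0,0,0]]]'
python3 -m creep '[[0,[0,0,0],[0,0,0]],[0,[0,0,0],[0,0,0]],[0,[0,0,0],[0,0,0]]]'
python3 - <<'E'
from h import *
from cell import cams,robot
s=robot.get_state();f=cams.grab_frame("wrist");cv2.imwrite("pics/w2.png",f["img"])
print(s["t"],s["tool_pos"],s["ee_rot"]);m=masks(f["img"])
for b in blobs(m["red"],200): print(b[:3],[onz(f,b[1],z,s).round(1).tolist() for z in (136,142)])
t=cams.grab_frame("top")
b=max(blobs(m["red"],200),key=lambda b:b[0]); print(cross(ray(f,b[1],s),ray(t,(235.4,222.9))))
c,h=cv2.findContours(m["yel"],cv2.RETR_CCOMP,cv2.CHAIN_APPROX_NONE)
for cc,hh in zip(c,h[0]):
    if len(cc)<100: continue
    P=np.array([onz(f,p[0],150,s)[:2] for p in cc],np.float32)
    print("hole" if hh[3]>=0 else "outer",cv2.minAreaRect(P))
E
```

```text
t: 3.35
tool_pos: [475.2, 129.1, 251.6]
ee_rot: [0.0, 0.811, 0.586, 0.0]
ft_force: [0.6, 0.2, 0.4]
finger_gap: 0.0
gripper_force: 0.0
t: 3.65
tool_pos: [475.2, 126.1, 251.0]
ee_rot: [0.0, 0.811, 0.585, -0.001]
ft_force: [0.7, -0.5, -0.9]
finger_gap: 0.2
gripper_force: 0.0
3.65 [475.21946713 126.10960674 251.04783904] [ 2.65003855e-04  8.10983280e-01  5.85068967e-01 -5.93955517e-04]
(np.int32(3680), [322.3, 64.6], [293, 33, 60, 64]) [[508.4, 223.3, 136.0], [508.2, 222.7, 142.0]]
(array([507.90472489, 223.18783177, 136.98135836]), np.float64(0.9092341805876715))
```

View pics/w2.png

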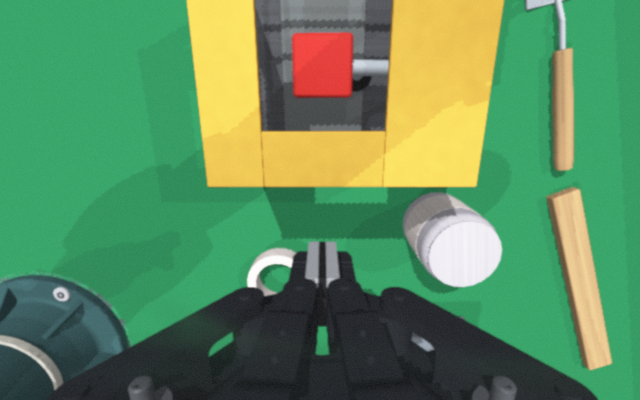

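The wrist view shows the pad at (322,65) centred in the window, whose columns run 262–386 with the near edge at row 131. Before descending I'll check the window centre and the gripper's silhouette.

Run:
```python
from h import *
from cell import cams,robot
s=robot.get_state();f=cams.grab_frame("wrist")
for uv in((262,131),(386,131),(258,0),(391,0),(207,187),(478,187)): print(uv,onz(f,uv,150,s).round(1))
T=np.array(f["tool_from_camera"]);e=T[:3,3]
for uv in((307,242),(293,255),(290,283),(240,288),(150,330),(60,385),(400,288),(590,385)):
    d=T[:3,:3]@[(uv[0]-f["cx"])/f["fx"],(uv[1]-f["cy"])/f["fy"],1]
    print(uv,[(e+d*(x-e[0])/d[0])[1:].round(1).tolist() for x in(0,10)])
```

```text
(262, 131) [449.6 191.5 150. ]
(386, 131) [539.5 161.5 150. ]
(258, 0) [479.4 273.8 150. ]
(391, 0) [565.3 245.1 150. ]
(207, 187) [391.2 164.3 150. ]
(478, 187) [598.4  95.4 150. ]
(307, 242) [[-7.7, 18.6], [-6.6, -3.0]]
(293, 255) [[-14.1, 2.8], [-12.1, -16.7]]
(290, 283) [[-13.1, -23.3], [-11.2, -39.3]]
(240, 288) [[-33.8, -27.2], [-29.1, -42.6]]
(150, 330) [[-58.2, -52.7], [-50.2, -64.7]]
(60, 385) [[-71.4, -74.5], [-61.7, -83.6]]
(400, 288) [[33.6, -27.1], [29.2, -42.5]]
(590, 385) [[74.7, -74.4], [64.7, -83.4]]
```

```bash
python3 -m creep '[[0,[0.034,0.0006,0],[0,0,0]],[0,[0.034,0.0006,0],[0,0,0]],[0,[0.034,0.0005,0],[0,0,0]],[0,[0,0,0.02],[0,0,0]],[0,[0,0,0.02],[0,0,0]],[0,[0,0,0.02],[0,0,0]],[0,[0,0,0],[0,0,0]],[0,[0,0,0],[0,0,0]]]'
```

```text
t: 4.6
tool_pos: [509.2, 222.9, 191.3]
ee_rot: [0.0, 0.811, 0.585, -0.0]
ft_force: [1.5, 0.5, -0.1]
finger_gap: -0.3
gripper_force: 0.0
```

```bash
python3 -m creep '[[0,[0,0,0.015],[0,0,0]],[0,[0,0,0.015],[0,0,0]],[0,[0,0,0.015],[0,0,0]],[0,[0,0,0],[0,0,0]],[0,[0,0,0],[0,0,0]]]'
python3 -m creep '[[0,[0,0,0.004],[0,0,0]],[0,[0,0,0.004],[0,0,0]],[0,[0,0,0.004],[0,0,0]],[0,[0,0,0.004],[0,0,0]],[0,[0,0,0],[0,0,0]]]'
```

```text
t: 5.1
tool_pos: [509.8, 223.9, 147.4]
ee_rot: [0.0, 0.811, 0.586, 0.001]
ft_force: [-0.1, -0.2, 0.4]
finger_gap: -0.1
gripper_force: 0.0
t: 5.6
tool_pos: [508.4, 224.5, 130.3]
ee_rot: [-0.0, 0.81, 0.586, -0.0]
ft_force: [-2.4, 0.9, 2.0]
finger_gap: 0.1
gripper_force: 1.0
```

```bash
python3 -m creep '[[0,[0,0,0.002],[0,0,0]],[0,[0,0,0.002],[0,0,0]],[0,[0,0,0],[0,0,0]]]'
python3 -m creep '[[0,[0,0,0.002],[0,0,0]],[0,[0,0,0.002],[0,0,0]],[0,[0,0,0],[0,0,0]]]'
python3 -m creep '[[0,[0,0,0.002],[0,0,0]],[0,[0,0,0.001],[0,0,0]],[0,[0,0,0],[0,0,0]]]'
```

```text
t: 5.9
tool_pos: [508.1, 224.6, 126.4]
ee_rot: [-0.001, 0.81, 0.586, -0.0]
ft_force: [-3.5, 0.9, 4.5]
finger_gap: 0.4
gripper_force: 2.1
t: 6.2
tool_pos: [508.0, 224.6, 122.3]
ee_rot: [-0.001, 0.81, 0.586, -0.0]
ft_force: [-3.7, 1.6, 4.9]
finger_gap: 0.1
gripper_force: 2.3
t: 6.5
tool_pos: [508.1, 224.6, 120.9]
ee_rot: [-0.0, 0.81, 0.586, -0.0]
ft_force: [-7.2, 0.3, 16.2]
finger_gap: 0.2
gripper_force: 8.8
```

Force jumped at z≈121, which is the lower stop. One more firm push, then I'll lift.

```bash
python3 -m creep '[[0,[0,0,0.002],[0,0,0]],[0,[0,0,0.001],[0,0,0]],[0,[0,0,0],[0,0,0]],[0,[0,0,0],[0,0,0]]]'
```

```text
t: 6.9
tool_pos: [508.3, 224.6, 120.4]
ee_rot: [0.001, 0.81, 0.586, -0.0]
ft_force: [-10.9, -1.7, 34.8]
finger_gap: 0.1
gripper_force: 18.3
```

```bash
python3 -m creep '[[0,[0,0,-0.006],[0,0,0]],[0,[0,0,-0.01],[0,0,0]],[0,[0,0,-0.02],[0,0,0]],[0,[0,0,-0.03],[0,0,0]],[0,[0,0,-0.04],[0,0,0]],[0,[0,0,-0.03],[0,0,0]],[0,[-0.034,0,0],[0,0,0]],[0,[-0.034,0,0],[0,0,0]],[0,[-0.034,0,0],[0,0,0]],[0,[0,0,0],[0,0,0]]]'
python3 -m creep '[[0,[0,0,0],[0,0,0]],[0,[0,0,0],[0,0,0]]]'
python3 - <<'E'
from h import *
from cell import cams,robot
s=robot.get_state();f=cams.grab_frame("wrist");cv2.imwrite("pics/w3.png",f["img"])
b=max(blobs(masks(f["img"])["red"],200),key=lambda b:b[0]);print(b[:3])
t=cams.grab_frame("top")
c=[x for x in blobs(masks(t["img"])["red"],25)];print([x[:3] for x in c])
r=[x for x in c if 220<x[1][0]<250]
if r: print(cross(ray(f,b[1],s),ray(t,r[0][1])))
print(onz(f,b[1],120,s))
E
```

```text
t: 7.9
tool_pos: [475.5, 120.4, 251.6]
ee_rot: [0.001, 0.813, 0.583, -0.003]
ft_force: [-0.4, -0.0, 0.3]
finger_gap: -0.1
gripper_force: 0.0
t: 8.1
tool_pos: [477.8, 127.6, 252.5]
ee_rot: [-0.0, 0.81, 0.586, 0.001]
ft_force: [-0.1, 0.1, -0.6]
finger_gap: 0.2
gripper_force: 0.0
(np.int32(3054), [318.8, 71.2], [292, 42, 54, 59])
[(np.int32(68), [394.6, 222.9], [390, 219, 10, 9]), (np.int32(189), [460.3, 290.2], [455, 275, 11, 30])]
[507.39167564 223.21360125 120.        ]
```

View pics/w3.png

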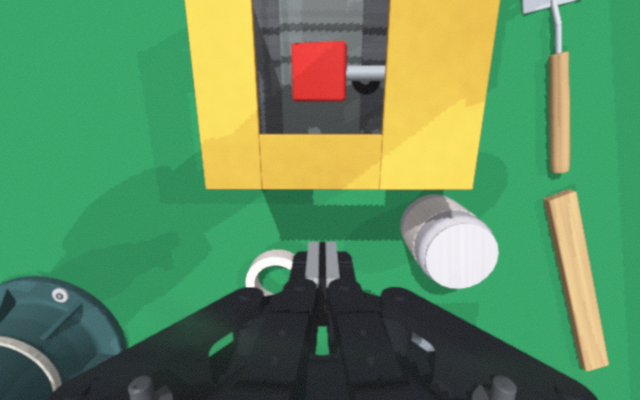

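The lever pad looks lower: 54 px wide against 60 before, centred and still down. Nothing else has moved. On to the green button.

```bash
python3 -m creep '[[0,[-0.034,0.0194,0],[0,0,0]],[0,[-0.034,0.0194,0],[0,0,0]],[0,[-0.034,0.0194,0],[0,0,0]],[0,[-0.034,0.0194,0],[0,0,0]],[0,[-0.034,0.0194,0],[0,0,0]],[0,[-0.034,0.0194,0],[0,0,0]],[0,[-0.034,0.0194,0],[0,0,0]],[0,[-0.034,0.0194,0],[0,0,0]],[0,[0,0,0],[0,0,0]],[0,[0,0,0],[0,0,0]]]'
python3 -m creep '[[0,[0,0,0.03],[0,0,0]],[0,[0,0,0.04],[0,0,0]],[0,[0,0,0.04],[0,0,0]],[0,[0,0,0.03],[0,0,0]],[0,[0,0,0.02],[0,0,0]],[0,[0,0,0.01],[0,0,0]],[0,[0,0,0],[0,0,0]],[0,[0,0,0],[0,0,0]]]'
python3 - <<'E'
from h import *
from cell import cams
f=cams.grab_frame("wrist");cv2.imwrite("pics/w4.png",f["img"])
E
```

```text
t: 9.2
tool_pos: [539.6, -180.3, 251.9]
ee_rot: [-0.0, 0.811, 0.585, 0.0]
ft_force: [-0.1, 1.2, 0.4]
finger_gap: -0.0
gripper_force: 0.0
t: 10.0
tool_pos: [539.9, -179.1, 83.0]
ee_rot: [0.0, 0.81, 0.586, 0.001]
ft_force: [0.4, 0.1, -1.0]
finger_gap: 0.2
gripper_force: 0.0
```

View pics/w4.png

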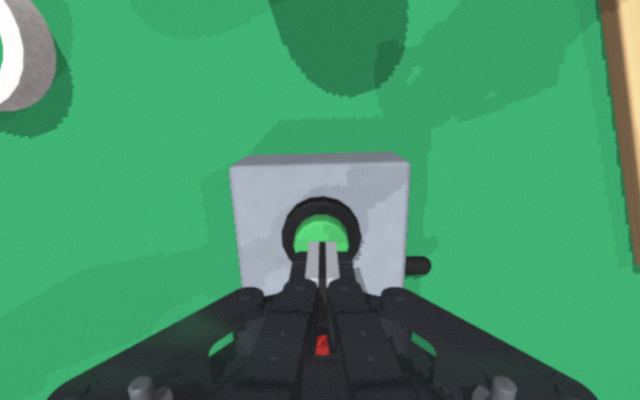

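Fingertips are centred over the green button at (321,235). Pressing gently.

```bash
python3 -m creep '[[0,[0,0,0.006],[0,0,0]],[0,[0,0,0.006],[0,0,0]],[0,[0,0,0.004],[0,0,0]],[0,[0,0,0.002],[0,0,0]],[0,[0,0,0],[0,0,0]]]'
python3 -m creep '[[0,[0,0,0.002],[0,0,0]],[0,[0,0,0.002],[0,0,0]],[0,[0,0,0],[0,0,0]]]'
python3 -m creep '[[0,[0,0,0.002],[0,0,0]],[0,[0,0,0.001],[0,0,0]],[0,[0,0,0],[0,0,0]]]'
```

```text
t: 10.55
tool_pos: [539.1, -180.2, 64.2]
ee_rot: [0.0, 0.811, 0.586, -0.0]
ft_force: [-0.6, 0.1, 3.8]
finger_gap: 0.1
gripper_force: 1.5
t: 10.85
tool_pos: [539.1, -180.2, 61.1]
ee_rot: [0.0, 0.811, 0.586, -0.0]
ft_force: [-2.0, -0.7, 9.7]
finger_gap: -0.3
gripper_force: 4.4
t: 11.15
tool_pos: [539.2, -180.2, 60.6]
ee_rot: [0.001, 0.811, 0.586, -0.0]
ft_force: [-5.8, 2.0, 30.2]
finger_gap: 0.1
gripper_force: 14.8
```

The button has bottomed out at 30 N. Releasing, lifting and checking.

```bash
python3 -m creep '[[0,[0,0,-0.005],[0,0,0]],[0,[0,0,-0.01],[0,0,0]],[0,[0,0,-0.03],[0,0,0]],[0,[0,0,-0.04],[0,0,0]],[0,[0,0,-0.04],[0,0,0]],[0,[0,0,-0.04],[0,0,0]],[0,[-0.04,0,-0.02],[0,0,0]],[0,[-0.04,0,0],[0,0,0]],[0,[-0.04,0,0],[0,0,0]],[0,[0,0,0],[0,0,0]]]'
python3 -m creep '[[0,[0,0,0],[0,0,0]],[0,[0,0,0],[0,0,0]],[0,[0,0,0],[0,0,0]]]'
python3 - <<'E'
from h import *
from cell import cams
a=cams.grab_frame("top")["img"];b=cams.grab_frame("scene")["img"]
w=cams.grab_frame("wrist")["img"]
p=lambda i:cv2.resize(i,(400,250),interpolation=cv2.INTER_AREA)
cv2.imwrite("pics/end.png",np.vstack([np.hstack([p(a),p(w)]),np.hstack([cv2.resize(b[150:290,280:440],(400,350)),cv2.resize(cv2.imread("pics/scene.png")[150:290,280:440],(400,350))])]))
E
```

```text
t: 12.15
tool_pos: [497.7, -301.4, 242.1]
ee_rot: [0.001, 0.814, 0.581, -0.002]
ft_force: [-0.2, -0.3, -0.1]
finger_gap: 0.1
gripper_force: 0.0
t: 12.45
tool_pos: [502.0, -292.1, 242.1]
ee_rot: [-0.0, 0.81, 0.587, 0.0]
ft_force: [-0.8, 0.6, 1.0]
finger_gap: -0.0
gripper_force: 0.0
```

View pics/end.png

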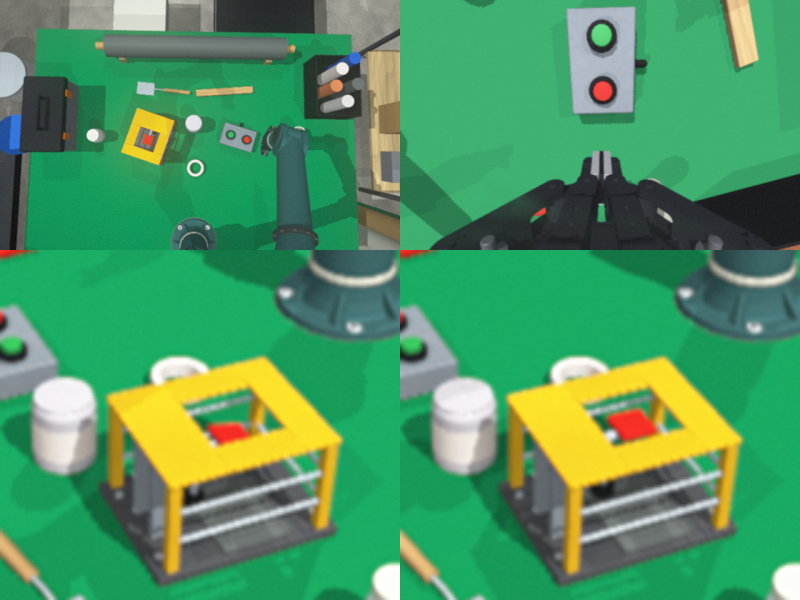

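The lever is clearly down compared with the start, the green button is back out, and nothing has been displaced.

```bash
python3 -c "
from cell import robot
print(robot.job_done())"
```

```text
the job is handed in; nothing more can be done
None
```

I pressed the lever down to its stop through the guard window and it stayed down, then pressed the green start button right in and let it go; the red stop button was not pressed, I saw no sign of touching the guard or moving a loose item, and the job is handed in, though the call returned no verdict.

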